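# Impact-test a spectacle lens in the spring tester

## Task

Impact-test the thick round lens: draw the tester's striker back by its black knob until the sear catches it, without hauling it hard against the rubber bumper, and let go; stand the lens in the cradle without ramming it; then press the trip pad so that the striker fires and its blow drives the drag pointer along. Never let the striker fly into the empty cradle, don't lean hard on the trip pad, and leave the other things where they are.

Things in the scene. Friction and masses are not known exactly. Their poses are not given: they have to be found in the camera images.
- tester: the spring lens-impact tester, fixed: an aluminium base plate 385 x 100 x 12 mm carrying in line a black knob, a steel spring canister, a steel hammer between grey carriage cheeks, a front bearing block, the lens cradle, the anvil and a white scale. Origin on the table; x is the striking direction (knob to lens), z up. The striker's axis runs along x at y = 0, 85 mm up.
- knob_center (a point): centre of the black cocking knob on the striker's rear end: a cylinder of 30 mm diameter, 26 mm long, along the tester's x, 85 mm above the table, moving with the striker; ahead of it a bare neck of 12 mm diameter, 32 mm long with the striker forward, then the canister (45 mm diameter). Free space behind, beside and below.
- striker (a joint): draw of the striker in m: 0 forward, growing as the knob is pulled to the tester's -x, against a spring (7 N at 0, plus 0.2 N per mm). The sear catches at a draw between 22 and 50 mm, as the carriage is clamped (not known beforehand); it drops about 2 mm past that point. Caught, the striker stays back when the knob is eased forward, and the pull vanishes. At rest on a struck lens: 6 to 12 mm.
- bumper: the rubber bumper ring, 32 mm diameter, 8 mm thick, around the shaft behind the hammer; origin at the centre of its rear face, x as the tester's. It meets the hammer 3 mm beyond the catch, yields 3 mm (5 N per mm) and is then solid; pushed with more than 12 N, on top of the spring's pull, it is overloaded.
- knob: the black knob itself; origin at the centre of its front face (13 mm ahead of knob_center), x as the tester's
- trip (a joint): angle in rad of the dark steel trip lever (the sear) above the hammer: about 0.21 while its tooth rides on the uncocked hammer, 0 when the tooth has dropped in front of the hammer (caught); grows as the pad is pressed, sprung towards 0, stopped at 0.45. Firing takes 8 to 13 N on the pad and about 6 mm of travel; more than 35 N is too much.
- pad_top (a point): centre of the top of the trip lever's round pad, 20 mm diameter, at the lever's front end, 121 mm above the table when the striker is caught (about 6 mm lower before). Pressed straight down. The bearing block below it is 101 mm high; the two grey carriage ears 26 mm behind it are 115 mm high.
- pad: the trip pad, a disc 20 mm in diameter and 4 mm thick; origin at the centre of its underside
- lens_center (a point): centre of the lens to be tested: the thick round brown lens blank, 70 mm diameter, 9 mm thick, about 42 g, standing on edge in one of the rack's two places. Its axis (through the flat faces) is the point's x. In the rack its centre is 47 mm and its top 82 mm above the table; the rack's walls beside the faces reach 34 mm, the end stops 40 mm.
- lens: the same lens; origin at the lowest point of its rim, 35 mm under its centre; x is its axis
- rack: the grey lens rack, fixed, 48 x 172 mm, with two places side by side; origin on the table under its middle. The places lie 43 mm either side of the middle along its y, and hold lenses with their axes along its x.
- edged_lens: the other lens in the rack, an edged spectacle lens 52 mm wide, 38 mm high and 7 mm thick (not round, half as tall); leave it in place. Origin at the middle of its lower edge.
- lens_seat (a point): where the lens's centre belongs, 85 mm up; its axis along the tester's x. Open above: a black V 13 mm wide carries the rim; ahead (-x) two fork posts 36 mm apart, up to 81 mm, flared lips to 92; behind (+x) two steel anvil cheeks 42 mm apart, up to 97 mm, lips to 106. Gap 13 mm for the 9 mm lens. Fingers on the flat faces at the middle of its top pass between them. Over 30 N rams it.
- pointer (a joint): travel of the drag pointer in m along the white scale behind the anvil: 0 at the start; the anvil's rod pushes it when the lens is struck and it stays where it was driven (4 mm or more after a proper blow)
- driver: a small black-handled screwdriver, 120 mm long; a bystander, origin at its underside
- sanitizer: a white pump bottle, 64 mm diameter, 175 mm tall; a bystander, origin at its underside
- tin: a round yellow tin, 104 mm diameter, 56 mm tall; a bystander, origin at its underside
- lens_clock: a round steel lens gauge with a white dial, 58 mm diameter, 16 mm thick; a bystander, origin at its underside
- occluder: a flat black eye-occluder paddle, 165 mm long, 5 mm thick; a bystander, origin at its underside
- pen_pot: a green pen pot, 72 mm diameter, 90 mm tall, pens to 150 mm; a bystander, origin at its underside

How it is judged:
By the outcome, as a careful person would: the job done as asked, in the order asked, and still so for the second after the job is handed in, with the robot touching nothing.
It also fails if it takes over 72 s, if anything falls off the work surface, if the arm or the gripper's body presses on something with over 40 N, if the wrist force passes 120 N, or if a joint passes its speed limit or range.

## Robot

A 6-joint arm with a two-finger parallel gripper is mounted at the origin on the work surface. World frame = base frame: x ahead of the robot, y to its left, z up, the work surface at z = 0. Lengths are in mm, angles in rad, forces in N, time in s.
With the tool pointing down it reaches from about 275 to 750 mm from the base axis. Payload 10.2 kg.
Tool frame: the origin (TCP) lies midway between the tips of the shut fingers; the grasp point (between the pads) lies 19 mm behind it; z points along the fingers, y is the line along which they close (so a half turn about z gives the same grasp; the last joint's range is limited). The gripper opens to 85 mm and grips with 20 to 120 N. Pads are 22 mm wide; open, the fingers measure 114 mm over their backs; the gripper's body (76 mm by 85 mm) begins 54 mm behind the grasp point. The pads swing forward as they close: fully open they stand 13 mm farther back than shut.
Start: joints at [0.985, 0.313, 1.498, -0, 1.331, -0.223], TCP at [186.332, 490.827, 231.294] pointing down, gripper open.
Joint ranges: [-2.94, 2.94], [-0.97, 2.17], [0.19, 2.56], [-1.23, 4.37], [0.02, 3.11], [-2.88, 2.88]. Speed limits (rad/s): [2.39, 2.39, 3.01, 3.14, 3.14, 3.14].

## Interface

Orientations are given as a unit quaternion [w, x, y, z].
In Python, from rig import ctrl gives the robot as it stands.
- The arm moves only by the tool send_rows, never from a script. Its argument "targets" is a list of rows, each an object with "offset": the shift along the world's x, y, z in cm, a list of three; "spin": the turn about the world's z in rad. A call has 1 to 8 rows; each row is the pose to reach, as a shift and turn from the pose commanded when the call began; what a row does not reach only later rows make up. A row lasts 1/12 s, in which the tool goes at most 41.7 mm and 7.16 degrees, less where a joint would pass 70% of its speed; a pose out of reach is approached as far as the arm can. A call with a gripper value outside its range is refused whole. "grip" is the opening, from 0 (shut) to 1 (fully open), set as the call begins (left out, the last holds). The fingers move at their own pace and stop on an object; "squeeze" is the grip in N (left out, the last holds). Time passes only in rows, so rows that repeat a pose let the fingers close. It gives the time, the measured TCP pose, the force, the opening and the grip force at its end, in the units of the state.
- ctrl.sense(): the state, without advancing time (a new reading comes with each control period).
- ctrl.capture(name): name is "side" or "top" or "wrist"; returns (picture, depth): 420x560x3 uint8, red, green, blue; 420x560 float32, mm along the optical axis (not along the pixel's ray), 0 where there is no reading.
- ctrl.calibration(name): a dict with "fx", "fy", "cx", "cy" (pixels), "k1" (the pictures are not rectified: a ray, as slopes to the right and down, at radius r is drawn at 1 + k1 r^2 times it, then the intrinsics apply), "view" (4x4, takes a point from world to camera coordinates); the wrist camera has in their place "mount" (4x4, takes a point from camera to tool coordinates, whose origin is the TCP and whose axes are the flange's). Camera axes: x right, y down, z forward; pixel columns grow to the right and rows downward; lengths in mm; the calibration is good to about 2 mm. A picture is of the moment at which its call begins: read the wrist's pose just before it. calibration takes no time and is no camera call.
- ctrl.finish_job(): hands the job in; it is judged then, once.
Trained networks look in the newest picture that a camera, given by its name, has taken for a name from the list of things; names that differ only in an ending like _2 or _b are one class to them, and where a whole thing is asked for, a point or a joint stands for the part that bears it (a point fixed in the world has none). Each returns a list of dicts, best first, with "conf" (0 to 1); they miss things now and then, are a little off and sometimes report something else, mostly with a low value. They report only what shows in the picture. A call takes as long as a camera call.
- ctrl.search_frame(camera, query): "box" ([left, top, right, bottom] in pixels, round what is visible of it).
- ctrl.place_of(camera, query): "uv" ([column, row] in pixels: a listed point, or the origin of a listed thing).
The state is a dict: "time_s": time; "joints": joint angles; "dq": joint speeds; "tau": joint torques, N m; "eef_pos": TCP position; "ee_rot": TCP orientation; "force": force on the tool from outside, world axes, zero at the start; "wrist_torque": the same for the moment, N m; "grip_width": opening from 0.0 (shut) to 1.0 (fully open); "grip_force": force on a finger pad.
Only numpy, scipy, OpenCV 4.12 (cv2) and the standard library are available. Lean on these libraries where they do the work, as an engineer would, in place of code of your own. Each camera call takes 0.05 s, during which the arm holds its last target. There are 200 camera calls.

## Working session

There is one attempt and no reset: what is moved stays moved. The work goes in short steps, Python scripts to look and compute and a tool call to move; the robot and the scene stay as the last step left them, time stands still between calls to the robot, and variables do not carry over. Pictures are saved under pics/ and viewed, at most 10 in all, crops included, and the job is handed in when it is done.

Besides the shell and the picture viewer there is one more tool, called by a JSON object that holds its "fn" and its "kwargs", one argument or row to a line. send_rows: Moves the arm, as the interface text tells. Its arguments: {"type":"object","properties":{"targets":{"type":"array"},"grip":{"type":"number"},"squeeze":{"type":"number"}},"required":["targets"]}

```bash
mkdir -p pics; ls
cat > h.py <<'E'
import numpy as np, cv2
from scipy.spatial.transform import Rotation as R
from rig import ctrl
def cam(name, s=None):
    c=ctrl.calibration(name)
    if name=='wrist':
        s=s or ctrl.sense(); T=np.eye(4); q=s['ee_rot']
        T[:3,:3]=R.from_quat([q[1],q[2],q[3],q[0]]).as_matrix(); T[:3,3]=s['eef_pos']
        V=np.linalg.inv(T@np.array(c['mount']))
    else: V=np.array(c['view'])
    return c,V
def ray(name,uv,s=None):
    c,V=cam(name,s)
    d=np.array([(uv[0]-c['cx'])/c['fx'],(uv[1]-c['cy'])/c['fy']]); u=d.copy()
    for _ in range(20): u=d/(1+c['k1']*(u@u))
    W=np.linalg.inv(V); r=W[:3,:3]@np.array([u[0],u[1],1.]); return W[:3,3],r
def atz(name,uv,z,s=None):
    o,r=ray(name,uv,s); return o+r*(z-o[2])/r[2]
def atd(name,uv,d,s=None):
    o,r=ray(name,uv,s); return o+r*d
def tri(rays):
    A=np.zeros((3,3));b=np.zeros(3)
    for o,r in rays:
        r=r/np.linalg.norm(r);P=np.eye(3)-np.outer(r,r);A+=P;b+=P@o
    x=np.linalg.solve(A,b)
    return x,[np.linalg.norm((np.eye(3)-np.outer(r,r)/(r@r))@(x-o)) for o,r in rays]
def proj(name,p,s=None):
    c,V=cam(name,s); q=V[:3,:3]@np.array(p)+V[:3,3]; u=q[:2]/q[2]; u=u*(1+c['k1']*(u@u))
    return [c['fx']*u[0]+c['cx'],c['fy']*u[1]+c['cy']]
def shot(name,fn):
    s=ctrl.sense(); p,d=ctrl.capture(name); cv2.imwrite('pics/'+fn,cv2.cvtColor(p,cv2.COLOR_RGB2BGR)); np.save(fn+'.npy',d); return s,p,d
E
python3 - <<'E'
from h import *
np.set_printoptions(precision=1,suppress=True)
for n in ['top','side']: shot(n,n+'0.png')
q=['knob_center','pad_top','lens_center','lens_seat','tester','rack','edged_lens','driver','sanitizer','tin','lens_clock','occluder','pen_pot','pointer']
q=[x for x in q if x!='pointer']
for x in q:
    r={}
    for n in ['top','side']:
        try:
            a=ctrl.place_of(n,x)
            r[n]=[(np.round(b['uv'],1).tolist(),round(b['conf'],2)) for b in a[:2]]
        except Exception as e: r[n]=str(e)
    print(x,r)
    try: print('   ',*tri([ray(n,r[n][0][0]) for n in ['top','side']]))
    except Exception as e: print(e)
print(ctrl.sense())
E
```

```text
pics
knob_center {'top': [([332.6, 264.4], 0.57), ([326.7, 264.5], 0.23)], 'side': [([251.4, 251.8], 0.5)]}
    [ 473.5 -170.5   66.5] [np.float64(2.700562517784259), np.float64(2.700562517784198)]
pad_top {'top': [([239.5, 239.0], 0.49)], 'side': [([257.1, 220.3], 0.61), ([254.9, 184.5], 0.49)]}
    [538.6  75.7 -65. ] [np.float64(17.251522463006353), np.float64(17.251522463006438)]
lens_center {'top': [([125.0, 237.2], 0.75), ([332.3, 263.2], 0.42)], 'side': [([247.6, 145.5], 0.46)]}
    [539.2 357.9  58.6] [np.float64(2.5565154346588974), np.float64(2.556515434658756)]
lens_seat {'top': [([197.6, 235.8], 0.92)], 'side': [([258.2, 166.6], 0.6)]}
    [544.6 164.6 101.9] [np.float64(3.503989792034024), np.float64(3.5039897920339294)]
tester {'top': [([258.2, 252.1], 0.68)], 'side': [([258.5, 219.6], 0.89)]}
    [516.7  20.1  -7.1] [np.float64(3.387429208589536), np.float64(3.387429208589589)]
rack {'top': [([124.2, 257.5], 0.73), ([242.4, 237.2], 0.71)], 'side': [([237.6, 157.2], 0.65), ([228.4, 155.7], 0.15)]}
    [495.4 379.7  -7.4] [np.float64(0.2546579850440399), np.float64(0.254
[... 957 characters left out ...]
7)], 'side': [([249.4, 145.9], 0.61), ([339.8, 244.5], 0.54)]}
    [ 557.5 -107.4  409. ] [np.float64(67.28874636003067), np.float64(67.28874636003087)]
pen_pot {'top': [([266.4, 155.8], 0.65)], 'side': [([336.7, 210.7], 0.56)]}
    [785.3   1.4  -3. ] [np.float64(2.7282795063667202), np.float64(2.7282795063667193)]
{'time_s': 1.4, 'joints': array([ 1. ,  0.3,  1.5, -0. ,  1.3, -0.2]), 'dq': array([-0., -0., -0., -0.,  0.,  0.]), 'tau': array([ -0. , -41.2, -26. ,  -0. ,   0. ,  -0. ]), 'eef_pos': array([186.4, 490.8, 231.3]), 'ee_rot': array([0. , 0.2, 1. , 0. ]), 'force': array([ 0.4, -0.5,  0. ]), 'wrist_torque': array([ 0., -0.,  0.]), 'grip_force': 0.0, 'grip_width': 0.9985335869142038}
```

```bash
python3 -c "
import cv2,numpy as np
a=cv2.imread('pics/top0.png');b=cv2.imread('pics/side0.png')
cv2.imwrite('pics/t.png',cv2.resize(a[130:350,90:450],(800,489)))
cv2.imwrite('pics/s.png',cv2.resize(b[100:380,180:380],(428,600)))"
```

```text
(no output)
```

View pics/t.png

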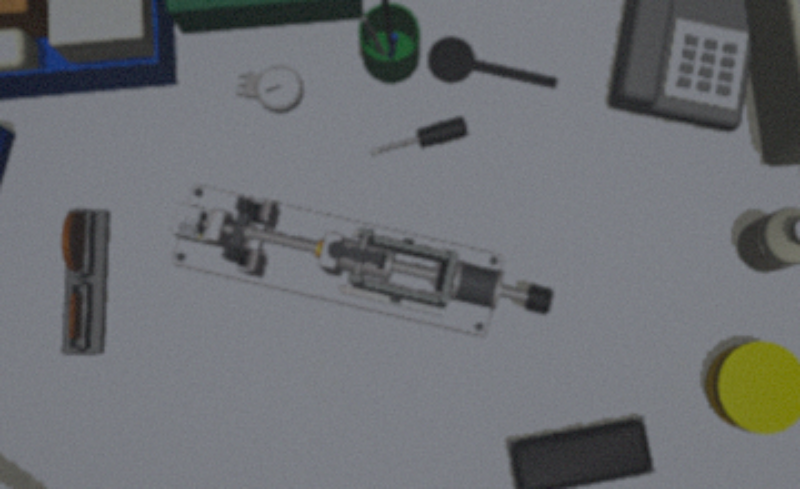

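View pics/s.png

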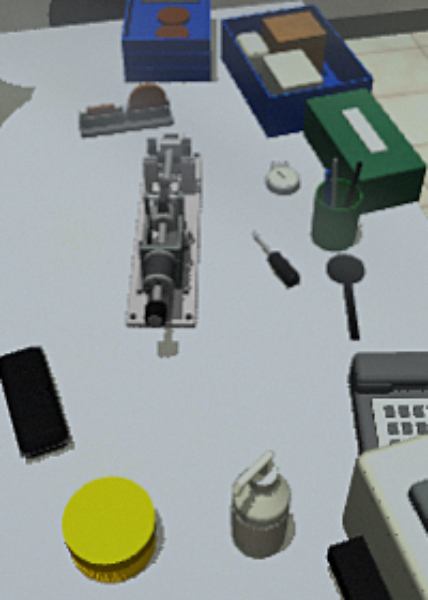

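The top crop shows the tester running from the knob (full frame 333,264) to the scale (~175,232). The rack is at the left, with the round lens in its upper place (125,237) and the edged lens below. The side view agrees, and the tester's surroundings are free.

Run:
```python
from h import *
np.set_printoptions(precision=1,suppress=True)
for n,uv,z in [('top',(332.6,264.4),85),('side',(251.4,251.8),85),('top',(239.5,239),115),('side',(254.9,184.5),115),('top',(197.6,235.8),85),('side',(258.2,166.6),85),('top',(125,237.2),47),('side',(247.6,145.5),47),('top',(258.2,252.1),0),('side',(258.5,219.6),0)]:
    print(n,uv,atz(n,uv,z))
c=ctrl.calibration('wrist');print(c['mount'],c['fx'],c['cx'])
s=ctrl.sense();q=s['ee_rot'];print(R.from_quat([q[1],q[2],q[3],q[0]]).as_matrix())
```

```text
top (332.6, 264.4) [ 474.9 -168.2   85. ]
side (251.4, 251.8) [ 469.6 -185.7   85. ]
top (239.5, 239) [532.3  60.5 115. ]
side (254.9, 184.5) [520.5  60.1 115. ]
top (197.6, 235.8) [543.4 167.8  85. ]
side (258.2, 166.6) [550.9 186.4  85. ]
top (125, 237.2) [543.3 362.1  47. ]
side (247.6, 145.5) [538.3 373.9  47. ]
top (258.2, 252.1) [512.5  19.8   0. ]
side (258.5, 219.6) [519.3  13.6  -0. ]
[[   0.    -0.9   -0.3   82.3]
 [   1.     0.    -0.    -0.3]
 [   0.    -0.3    0.9 -141.9]
 [   0.     0.     0.     1. ]] 309.57596097658063 281.69551265039075
[[-0.9  0.4  0. ]
 [ 0.4  0.9  0. ]
 [-0.   0.  -1. ]]
```

{"fn": "send_rows", "kwargs": {
  "targets": [
    {"offset": [1.7,-3.7,0],"spin": -0.1},
    {"offset": [3.4,-7.4,0],"spin": -0.2},
    {"offset": [5.1,-11.1,0],"spin": -0.3},
    {"offset": [6.8,-14.8,0],"spin": -0.4},
    {"offset": [8.5,-18.5,0],"spin": -0.5},
    {"offset": [10.2,-22.2,0],"spin": -0.6},
    {"offset": [11.9,-25.9,0],"spin": -0.7},
    {"offset": [13.6,-29.6,0],"spin": -0.8}
  ],
  "grip": 1,
  "squeeze": 60
}}

```text
time_s: 2.07
eef_pos: [322.6, 193.0, 231.5]
ee_rot: [0.0, 0.551, 0.834, 0.0]
force: [1.9, 1.3, 0.1]
grip_width: 0.999
grip_force: 0.0
```

{"fn": "send_rows", "kwargs": {
  "targets": [
    {"offset": [1.7,-3.7,0],"spin": -0.1},
    {"offset": [3.4,-7.4,0],"spin": -0.2},
    {"offset": [5.1,-11.1,0],"spin": -0.3},
    {"offset": [6.8,-14.8,0],"spin": -0.4},
    {"offset": [8.5,-18.5,0],"spin": -0.5},
    {"offset": [10.2,-22.2,0],"spin": -0.608},
    {"offset": [11.9,-25.9,0],"spin": -0.608},
    {"offset": [13.6,-29.6,0],"spin": -0.608}
  ]
}}

```text
time_s: 2.73
eef_pos: [458.8, -103.4, 231.4]
ee_rot: [0.0, 0.775, 0.633, 0.0]
force: [0.2, 1.9, 0.4]
grip_width: 1.003
grip_force: 0.0
```

{"fn": "send_rows", "kwargs": {
  "targets": [
    {"offset": [1.0,-3.3,0],"spin": 0},
    {"offset": [1.7,-6.7,0],"spin": 0},
    {"offset": [1.7,-6.7,0],"spin": 0},
    {"offset": [1.7,-6.7,0],"spin": 0}
  ]
}}

```text
time_s: 3.07
eef_pos: [475.3, -169.4, 230.8]
ee_rot: [-0.0, 0.775, 0.632, -0.0]
force: [-0.4, -0.2, -0.8]
grip_width: 0.998
grip_force: 0.0
```

```bash
cat > look.py <<'E'
from h import *
import sys
np.set_printoptions(precision=1,suppress=True)
s,p,d=shot('wrist',sys.argv[1])
print(s['time_s'],s['eef_pos'],s['joints'])
Rm=R.from_quat([*s['ee_rot'][1:],s['ee_rot'][0]]).as_matrix();print('toolx ang',np.degrees(np.arctan2(Rm[1,0],Rm[0,0])),'tooly',np.degrees(np.arctan2(Rm[1,1],Rm[0,1])))
for a in sys.argv[2:]:
    n,z=a.split('=')
    for b in ctrl.place_of('wrist',n)[:2]:
        uv=b['uv'];u,v=np.round(uv).astype(int)
        dd=d[max(v-1,0):v+2,max(u-1,0):u+2];dd=np.median(dd[dd>0]) if (dd>0).any() else 0
        print(n,np.round(uv,1),round(b['conf'],2),'atz',atz('wrist',uv,float(z),s),'depth pt',atd('wrist',uv,dd,s))
E
python3 look.py w1.png knob_center=85 knob=85 pad_top=115 lens_seat=85 tester=0
```

```text
3.0667 [ 475.3 -169.4  230.8] [-0.6  0.3  1.6  0.   1.3 -0.4]
toolx ang 78.40270763572586 tooly -11.597274868794745
knob_center [281.2 200.7] 0.85 atz [ 474.1 -170.8   85. ] depth pt [ 475.  -166.7   99.4]
knob [281.6 181. ] 0.73 atz [ 478.4 -151.9   85. ] depth pt [ 478.7 -150.6   91. ]
pad_top [278.9 199.5] 0.7 atz [ 474.2 -160.8  115. ] depth pt [ 473.1 -165.3   98.8]
tester [277.3   5. ] 0.94 atz [508.4  18.2   0. ] depth pt [504.6  -6.4  85.5]
tester [279.  183.7] 0.31 atz [ 470.6 -173.     0. ] depth pt [ 475.7 -152.7   90.3]
```

View pics/w1.png

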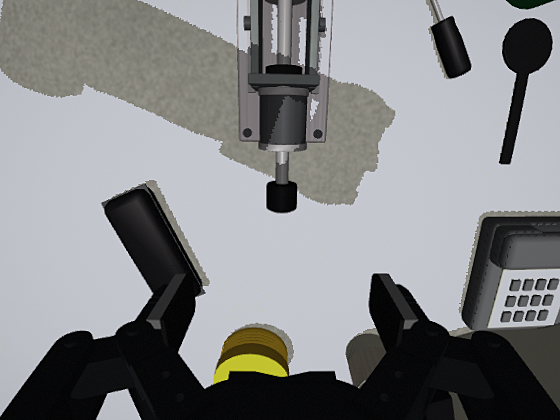

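The wrist picture shows the knob at (281,200) and the neck and canister straight above it at col 281–283. The tool is aligned with the striker axis, so I descend and grip the knob.

{"fn": "send_rows", "kwargs": {
  "targets": [
    {"offset": [-0.1,-0.1,-4],"spin": 0},
    {"offset": [-0.1,-0.1,-8],"spin": 0},
    {"offset": [-0.1,-0.1,-12],"spin": 0},
    {"offset": [-0.1,-0.1,-15],"spin": 0},
    {"offset": [-0.1,-0.1,-16.8],"spin": 0},
    {"offset": [-0.1,-0.1,-16.8],"spin": 0}
  ]
}}

```text
time_s: 3.87
eef_pos: [472.6, -167.6, 60.1]
ee_rot: [-0.003, 0.774, 0.633, -0.001]
force: [-0.2, 0.4, -0.6]
grip_width: 1.002
grip_force: 0.0
```

{"fn": "send_rows", "kwargs": {
  "targets": [
    {"offset": [0,0,0],"spin": 0},
    {"offset": [0,0,0],"spin": 0},
    {"offset": [0,0,0],"spin": 0},
    {"offset": [0,0,0],"spin": 0},
    {"offset": [0,0,0],"spin": 0},
    {"offset": [0,0,0],"spin": 0},
    {"offset": [0,0,0],"spin": 0},
    {"offset": [0,0,0],"spin": 0}
  ],
  "grip": 0.2,
  "squeeze": 60
}}

```text
time_s: 4.53
eef_pos: [474.7, -169.4, 64.5]
ee_rot: [0.001, 0.774, 0.633, 0.0]
force: [-1.9, 0.5, 6.9]
grip_width: 0.329
grip_force: 58.5
```

{"fn": "send_rows", "kwargs": {
  "targets": [
    {"offset": [-0.1,-0.49,0],"spin": 0},
    {"offset": [-0.2,-0.98,0],"spin": 0},
    {"offset": [-0.3,-1.47,0],"spin": 0},
    {"offset": [-0.4,-1.96,0],"spin": 0},
    {"offset": [-0.42,-2.06,0],"spin": 0},
    {"offset": [-0.42,-2.06,0],"spin": 0},
    {"offset": [-0.42,-2.06,0],"spin": 0}
  ]
}}

```text
time_s: 5.12
eef_pos: [470.5, -188.7, 64.4]
ee_rot: [-0.0, 0.774, 0.633, 0.001]
force: [-1.1, 8.9, 9.1]
grip_width: 0.334
grip_force: 58.7
```

Run:
```python
from h import *
np.set_printoptions(precision=1,suppress=True)
d0=np.load('top0.png.npy'); s,p,d=shot('top','top1.png')
print(d0[232:246,232:248].astype(int)); print(d[232:246,232:248].astype(int))
for n in ['bumper','pad_top','knob_center','knob']:
    print(n,[(b['uv'],b['conf']) for b in ctrl.place_of('top',n)[:2]])
a=cv2.imread('pics/top1.png');cv2.imwrite('pics/t1c.png',cv2.resize(a[215:295,185:345],(800,400),interpolation=cv2.INTER_CUBIC))
```

```text
[[1153 1157 1157 1157 1157 1161 1158 1159 1156 1156 1157 1156 1158 1160
  1159 1158]
 [1156 1157 1152 1156 1161 1158 1150 1160 1157 1156 1161 1156 1159 1161
  1159 1161]
 [1160 1156 1158 1155 1067 1066 1071 1068 1163 1155 1154 1159 1156 1156
  1156 1159]
 [1161 1156 1153 1156 1068 1069 1063 1066 1065 1066 1070 1069 1157 1158
  1159 1158]
 [1157 1160 1154 1152 1068 1065 1067 1064 1068 1065 1064 1066 1157 1154
  1157 1159]
 [1155 1157 1157 1070 1066 1066 1065 1066 1066 1069 1068 1066 1086 1075
  1078 1158]
 [1153 1075 1075 1068 1064 1065 1063 1053 1049 1052 1065 1066 1074 1069
  1072 1072]
 [1076 1072 1074 1062 1063 1064 1051 1047 1055 1049 1050 1048 1062 1066
  1068 1063]
 [1068 1073 1071 1065 1066 1053 1052 1051 1055 1048 1049 1048 1052 1062
  1066 1063]
 [1073 1073 1066 1064 1066 1051 1051 1051 1045 1047 1048 1046 1050 1051
  1048 1050]
 [1072 1069 1062 1063 1063 1053 1051 1050 1047 1051 1048 1047    0 1052
  1050 1048]
 [1072 1069 1062 1064 1064 1052 1048 1050 1051 1052 1046 1048 1052 1050
  1052 1048]
 [1071    0 1064 1064 1061 1051 1046 1050 1046 1049 1049 1050 1046 1049
  1052 1
[... 691 characters left out ...]
8 1078 1072 1068 1069 1063 1056 1053 1050 1049 1051 1048 1095 1119
  1155 1151]
 [1070 1073 1068 1066 1062 1050 1050 1051 1048 1045 1048 1048 1052 1132
  1153 1156]
 [1071 1069 1066 1062 1062 1055 1048 1050 1044 1050 1047 1044 1049 1054
  1050 1048]
 [1071 1071 1063 1065 1066 1049 1051 1050 1051 1052 1048 1046 1050 1051
  1050 1049]
 [1073 1069 1062 1061 1061 1051 1051 1050 1053 1045 1049 1046 1051 1049
  1047 1049]
 [1071 1074 1061 1062 1062 1050 1047 1051 1046 1048 1050 1049 1050 1048
  1048 1050]
 [1076 1065 1061 1057 1061 1061 1049 1050 1048 1048 1045 1048 1049 1046
  1050 1043]]
bumper [([286.8, 254.7], 0.39)]
pad_top [([244.3, 241.8], 0.52)]
knob_center []
knob [([242.0, 242.0], 0.66)]
```

View pics/t1c.png

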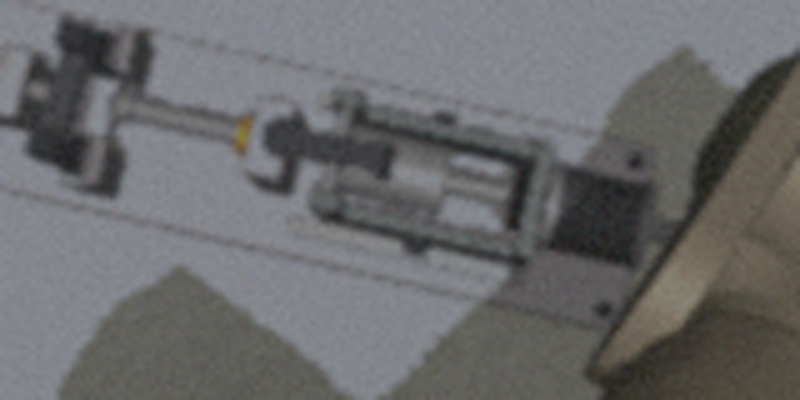

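The top crop shows the hammer's rear at about col 440 and the black bumper's face at about 507, so roughly 33 mm of draw is left. I'll draw 16 mm more, then go in small steps while watching the pad depth and the force.

{"fn": "send_rows", "kwargs": {
  "targets": [
    {"offset": [-0.1,-0.49,0],"spin": 0},
    {"offset": [-0.2,-0.98,0],"spin": 0},
    {"offset": [-0.3,-1.47,0],"spin": 0},
    {"offset": [-0.32,-1.57,0],"spin": 0},
    {"offset": [-0.32,-1.57,0],"spin": 0},
    {"offset": [-0.32,-1.57,0],"spin": 0}
  ]
}}

```text
time_s: 5.87
eef_pos: [467.1, -203.8, 64.4]
ee_rot: [-0.001, 0.774, 0.633, 0.001]
force: [-1.8, 12.7, 11.2]
grip_width: 0.328
grip_force: 58.8
```

```bash
cat > padz.py <<'E'
from h import *
d0=np.load('top0.png.npy');s=ctrl.sense();p,d=ctrl.capture('top')
m=np.zeros(d.shape,bool);m[241:246,239:244]=True
k=np.array([np.cos(np.radians(78.4)),np.sin(np.radians(78.4))])
print('pad',d0[m].mean(),d[m].mean(),'draw',-(s['eef_pos'][:2]-[474.7,-169.4])@k,'F',s['force'][:2]@k, s['force'],'t',s['time_s'])
r=d[250:259,264:292]; 
cv2.imwrite('top_now.png',p)
E
python3 padz.py
```

```text
pad 1049.1757 1049.0542 draw 35.23098404448812 F 12.030556592916858 [-1.8047608  12.65186533 11.23469794] t 5.8667
```

{"fn": "send_rows", "kwargs": {
  "targets": [
    {"offset": [-0.03,-0.15,0],"spin": 0},
    {"offset": [-0.06,-0.29,0],"spin": 0},
    {"offset": [-0.06,-0.29,0],"spin": 0},
    {"offset": [-0.06,-0.29,0],"spin": 0}
  ]
}}

```text
time_s: 6.25
eef_pos: [466.5, -206.3, 64.3]
ee_rot: [-0.001, 0.774, 0.633, 0.001]
force: [-0.9, 15.6, 11.8]
grip_width: 0.333
grip_force: 58.8
```

```bash
python3 padz.py
```

```text
pad 1049.1757 1006.8696 draw 37.76959344152227 F 15.085960583105418 [-0.90150394 15.58556438 11.81624859] t 6.25
```

{"fn": "send_rows", "kwargs": {
  "targets": [
    {"offset": [-0.02,-0.1,0],"spin": 0},
    {"offset": [-0.04,-0.2,0],"spin": 0},
    {"offset": [-0.04,-0.2,0],"spin": 0},
    {"offset": [-0.04,-0.2,0],"spin": 0}
  ]
}}

```text
time_s: 6.63
eef_pos: [466.1, -208.1, 64.4]
ee_rot: [-0.001, 0.774, 0.633, 0.001]
force: [-0.3, 15.4, 11.0]
grip_width: 0.333
grip_force: 58.8
```

```bash
sed -i 's/d0\[m\].mean(),d\[m\].mean()/np.median(d0[m]),d[m][d[m]>0].mean()/' padz.py; python3 padz.py
```

```text
pad 1049.1656 1048.3385 draw 39.59920273453995 F 15.005902251281503 [-0.27875152 15.37600407 11.01546932] t 6.6333
```

Force flat, no bumper. Continuing.

{"fn": "send_rows", "kwargs": {
  "targets": [
    {"offset": [-0.02,-0.1,0],"spin": 0},
    {"offset": [-0.04,-0.22,0],"spin": 0},
    {"offset": [-0.04,-0.22,0],"spin": 0},
    {"offset": [-0.04,-0.22,0],"spin": 0}
  ]
}}

```text
time_s: 7.02
eef_pos: [465.6, -210.2, 64.3]
ee_rot: [-0.002, 0.774, 0.633, 0.001]
force: [-1.0, 15.8, 12.2]
grip_width: 0.339
grip_force: 58.9
```

```bash
python3 padz.py
```

```text
pad 1049.1656 1049.0326 draw 41.77769278431994 F 15.294487514897595 [-1.03651191 15.82615239 12.24186068] t 7.0167
```

{"fn": "send_rows", "kwargs": {
  "targets": [
    {"offset": [-0.02,-0.1,0],"spin": 0},
    {"offset": [-0.04,-0.22,0],"spin": 0},
    {"offset": [-0.04,-0.22,0],"spin": 0},
    {"offset": [-0.04,-0.22,0],"spin": 0}
  ]
}}

```text
time_s: 7.4
eef_pos: [465.2, -212.3, 64.3]
ee_rot: [-0.002, 0.774, 0.633, 0.001]
force: [-0.9, 16.3, 13.1]
grip_width: 0.329
grip_force: 58.9
```

```bash
python3 padz.py
```

```text
pad 1049.1656 1049.1849 draw 43.93160686546591 F 15.782517676145003 [-0.88780425 16.29383298 13.14390868] t 7.4
```

{"fn": "send_rows", "kwargs": {
  "targets": [
    {"offset": [-0.02,-0.1,0],"spin": 0},
    {"offset": [-0.04,-0.22,0],"spin": 0},
    {"offset": [-0.04,-0.22,0],"spin": 0},
    {"offset": [-0.04,-0.22,0],"spin": 0}
  ]
}}

```text
time_s: 7.78
eef_pos: [464.7, -214.5, 64.3]
ee_rot: [-0.002, 0.774, 0.633, 0.001]
force: [-1.3, 16.9, 12.8]
grip_width: 0.334
grip_force: 58.9
```

```bash
python3 padz.py
```

```text
pad 1049.1656 1048.2332 draw 46.14297996418204 F 16.292135732463922 [-1.27047237 16.89262737 12.79671636] t 7.7833
```

{"fn": "send_rows", "kwargs": {
  "targets": [
    {"offset": [-0.02,-0.1,0],"spin": 0},
    {"offset": [-0.04,-0.2,0],"spin": 0},
    {"offset": [-0.04,-0.2,0],"spin": 0},
    {"offset": [-0.04,-0.2,0],"spin": 0}
  ]
}}

```text
time_s: 8.17
eef_pos: [464.3, -216.4, 64.3]
ee_rot: [-0.002, 0.774, 0.633, 0.001]
force: [-2.3, 16.7, 14.0]
grip_width: 0.328
grip_force: 59.0
```

```bash
python3 padz.py
```

```text
pad 1049.1656 1048.7104 draw 48.09246626653524 F 15.906805181091244 [-2.25962702 16.70230673 14.03464242] t 8.1667
```

{"fn": "send_rows", "kwargs": {
  "targets": [
    {"offset": [-0.02,-0.1,0],"spin": 0},
    {"offset": [-0.04,-0.2,0],"spin": 0},
    {"offset": [-0.04,-0.2,0],"spin": 0},
    {"offset": [-0.04,-0.2,0],"spin": 0}
  ]
}}

```text
time_s: 8.55
eef_pos: [463.9, -218.3, 64.3]
ee_rot: [-0.002, 0.774, 0.633, 0.001]
force: [-2.0, 17.3, 13.9]
grip_width: 0.336
grip_force: 59.0
```

```bash
python3 padz.py
```

```text
pad 1049.1656 1044.0953 draw 50.042689206929666 F 16.500046852852858 [-2.0020875  17.25505259 13.9036365 ] t 8.55
```

Pad rose by 5 mm: the sear has dropped. Easing forward.

{"fn": "send_rows", "kwargs": {
  "targets": [
    {"offset": [0.02,0.1,0],"spin": 0},
    {"offset": [0.04,0.2,0],"spin": 0},
    {"offset": [0.05,0.26,0],"spin": 0},
    {"offset": [0.05,0.26,0],"spin": 0},
    {"offset": [0.05,0.26,0],"spin": 0}
  ]
}}

```text
time_s: 9.02
eef_pos: [464.1, -217.1, 64.3]
ee_rot: [-0.001, 0.774, 0.633, 0.0]
force: [-5.3, 8.5, 12.0]
grip_width: 0.334
grip_force: 58.8
```

```bash
python3 padz.py
```

```text
pad 1049.1656 1043.9198 draw 48.89069676508291 F 7.270908527610686 [-5.27414204  8.50513735 12.03384228] t 9.0167
```

{"fn": "send_rows", "kwargs": {
  "targets": [
    {"offset": [0.02,0.08,0],"spin": 0},
    {"offset": [0.03,0.15,0],"spin": 0},
    {"offset": [0.03,0.15,0],"spin": 0},
    {"offset": [0.03,0.15,0],"spin": 0}
  ]
}}

```text
time_s: 9.4
eef_pos: [464.2, -217.0, 64.4]
ee_rot: [-0.0, 0.774, 0.633, -0.0]
force: [-7.2, 1.2, 9.2]
grip_width: 0.332
grip_force: 58.7
```

{"fn": "send_rows", "kwargs": {
  "targets": [
    {"offset": [0,0,0],"spin": 0},
    {"offset": [0,0,0],"spin": 0},
    {"offset": [0,0,0],"spin": 0},
    {"offset": [0,0,0],"spin": 0},
    {"offset": [0,0,0],"spin": 0}
  ],
  "grip": 1
}}

```text
time_s: 9.82
eef_pos: [464.8, -216.9, 63.3]
ee_rot: [0.0, 0.774, 0.633, 0.0]
force: [-0.3, 0.3, 0.3]
grip_width: 0.996
grip_force: 0.0
```

```bash
python3 padz.py; python3 -c "
from h import *
print(ctrl.sense()['joints'])"
```

```text
pad 1049.1656 1044.1877 draw 48.48803032837074 F 0.24085712260854863 [-0.34018536  0.31570917  0.29495426] t 9.8167
[-6.65355713e-01  4.87586760e-01  1.72932839e+00  7.27805396e-05
  9.24623388e-01 -4.65381790e-01]
```

The striker is caught, with the force gone and the pad staying up. Now rising and moving over the cradle with the tool turned 90°.

{"fn": "send_rows", "kwargs": {
  "targets": [
    {"offset": [0,0,4.1],"spin": 0},
    {"offset": [0,0,8.2],"spin": 0},
    {"offset": [0,0,12.3],"spin": 0.1},
    {"offset": [0.2,1.5,16],"spin": 0.2},
    {"offset": [0.9,5.4,16.8],"spin": 0.3},
    {"offset": [1.7,9.3,16.8],"spin": 0.4},
    {"offset": [2.5,13.2,16.8],"spin": 0.5},
    {"offset": [3.3,17.1,16.8],"spin": 0.6}
  ]
}}

```text
time_s: 10.53
eef_pos: [497.8, -44.1, 231.6]
ee_rot: [0.0, 0.551, 0.835, 0.0]
force: [0.4, 0.0, 0.1]
grip_width: 0.999
grip_force: 0.0
```

{"fn": "send_rows", "kwargs": {
  "targets": [
    {"offset": [0.8,4,0],"spin": 0.121},
    {"offset": [1.6,8,0],"spin": 0.242},
    {"offset": [2.4,12,0],"spin": 0.363},
    {"offset": [3.2,15.5,0],"spin": 0.484},
    {"offset": [4,18,0],"spin": 0.605},
    {"offset": [4.6,19.5,0],"spin": 0.726},
    {"offset": [4.6,19.5,0],"spin": 0.847},
    {"offset": [4.6,19.5,0],"spin": 0.971}
  ]
}}

```text
time_s: 11.2
eef_pos: [543.7, 150.3, 230.9]
ee_rot: [-0.0, 0.096, 0.995, -0.0]
force: [0.0, -0.1, -0.6]
grip_width: 1.001
grip_force: 0.0
```

{"fn": "send_rows", "kwargs": {
  "targets": [
    {"offset": [0,0,0],"spin": 0},
    {"offset": [0,0,0],"spin": 0},
    {"offset": [0,0,0],"spin": 0}
  ]
}}

```text
time_s: 11.45
eef_pos: [543.7, 149.0, 231.3]
ee_rot: [-0.0, 0.102, 0.995, 0.0]
force: [-0.6, -0.0, 0.5]
grip_width: 1.002
grip_force: 0.0
```

```bash
python3 look.py w2.png lens_seat=85 pad_top=121 lens_center=47 lens=12 rack=0 edged_lens=10
```

```text
11.45 [543.7 149.  231.3] [ 0.1  0.4  1.4  0.   1.4 -1.3]
toolx ang 168.3299968011785 tooly 78.32999671287413
lens_seat [294.7 203.1] 0.57 atz [549.5 160.2  85. ] depth pt [565.1 159.2  32.8]
pad_top [174.6 211.7] 0.81 atz [525.3  57.8 121. ] depth pt [525.5  57.4 120.2]
lens_center [477.  149.6] 0.73 atz [541.4 362.1  47. ] depth pt [541.2 361.6  47.8]
lens [462.8 145.4] 0.92 atz [541.6 366.   12. ] depth pt [537.2 354.8  32.1]
lens [457.8  66.5] 0.64 atz [453.7 364.2  12. ] depth pt [454.2 352.8  32.7]
rack [456.1 108.9] 0.57 atz [499.8 366.2   0. ] depth pt [498.7 360.5  10.7]
edged_lens [456.8  66.9] 0.55 atz [453.9 364.2  10. ] depth pt [454.4 352.9  30.5]
```

View pics/w2.png

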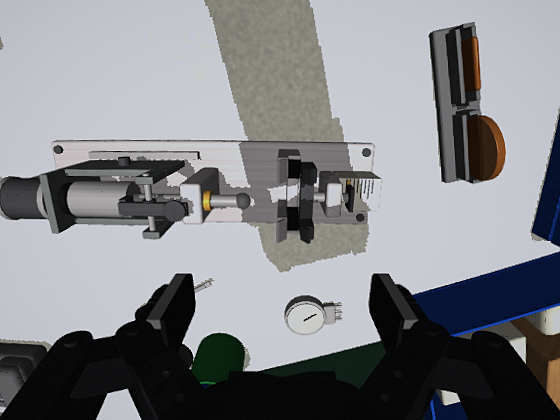

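The picture shows the fork and anvil cheeks at cols ~288–304, rows 150–240, the trip pad at (175,211) and the round lens at (485,150) in the right-hand place. I'll use the depth cloud to measure the lens's plane, the plate's axis and the cradle.

Run:
```python
from h import *
np.set_printoptions(precision=1,suppress=True)
s=ctrl.sense(); d=np.load('w2.png.npy'); p=cv2.imread('pics/w2.png').astype(int)
def cloud(u0,v0,u1,v1):
    P=[];C=[]
    for v in range(v0,v1):
        for u in range(u0,u1):
            if d[v,u]>0: P.append(atd('wrist',(u,v),d[v,u],s));C.append(p[v,u])
    return np.array(P),np.array(C)
P,C=cloud(445,105,515,190)
br=(C[:,2]>C[:,0]*1.6)&(P[:,2]>15)
L=P[br]; print('lens n',len(L),L.min(0),L.max(0))
hi=L[L[:,2]>62]; print('hi',np.percentile(hi,[3,50,97],axis=0))
for z in range(40,84,6):
    m=L[abs(L[:,2]-z)<3]; print(z,len(m),np.percentile(m,[5,95],axis=0)[:,:2].ravel() if len(m) else '')
c=L[L[:,2]<78]; A=np.c_[c[:,0],c[:,2],np.ones(len(c))]
k=np.linalg.lstsq(A,c[:,1],rcond=None)[0]; print('y = a x + b z + c',k.round(3))
# plate edges
for uv in [(52,141),(375,148),(58,150),(366,152),(361,218)]: print(uv,atz('wrist',uv,12,s))
Q,_=cloud(270,140,330,250)
a=np.radians(78.3);ex=np.array([np.cos(a),np.sin(a)]);ey=np.array([-ex[1],ex[0]])
X=Q[:,:2]@ex;Y=Q[:,:2]@ey
m=(Q[:,2]>70)&(Q[:,2]<115)
H,xe,ye=np.histogram2d(X[m],Y[m],bins=[np.arange(X[m].min(),X[m].max()+3,3),np.arange(Y[m].min(),Y[m].max()+5,5)])
print('X from',xe[0],'Y from',ye[0]);print(H.astype(int))
Z=np.zeros_like(H)
for q,x,y in zip(Q[m],X[m],Y[m]):
    i=int((x-xe[0])/3);j=int((y-ye[0])/5);Z[i,j]=max(Z[i,j],q[2])
print(Z.astype(int))
```

```text
Traceback (most recent call last):
  File "h.py", line 20, in atd
    o,r=ray(name,uv,s); return o+r*d
        ~~~^^^^^^^^^^^
  File "h.py", line 13, in ray
    c,V=cam(name,s)
        ~~~^^^^^^^^
  File "h.py", line 5, in cam
    c=ctrl.calibration(name)
ValueError: time passes only in moves, steps and waits
```

```bash
sed -i 's/^def cam(/_C={}\ndef cal(n):\n    if n not in _C: _C[n]=ctrl.calibration(n)\n    return _C[n]\ndef cam(/; s/c=ctrl.calibration(name)/c=cal(name)/' h.py
cat > cl.py <<'E'
from h import *
np.set_printoptions(precision=1,suppress=True,linewidth=200)
s=ctrl.sense(); d=np.load('w2.png.npy'); p=cv2.imread('pics/w2.png').astype(int)
def cloud(u0,v0,u1,v1):
    P=[];C=[]
    for v in range(v0,v1):
        for u in range(u0,u1):
            if d[v,u]>0: P.append(atd('wrist',(u,v),d[v,u],s));C.append(p[v,u])
    return np.array(P),np.array(C)
P,C=cloud(445,105,515,190)
br=(C[:,2]>C[:,0]*1.6)&(P[:,2]>15)
L=P[br]; print('lens n',len(L),L.min(0),L.max(0))
for z in range(40,84,6):
    m=L[abs(L[:,2]-z)<3]; print(z,len(m),np.percentile(m,[5,95],axis=0)[:,:2].ravel() if len(m) else '')
c=L[L[:,2]<78]; A=np.c_[c[:,0],c[:,2],np.ones(len(c))]
k=np.linalg.lstsq(A,c[:,1],rcond=None)[0]; print('y = a x + b z + c',k.round(3))
for uv in [(52,141),(375,148),(58,150),(366,152),(361,218)]: print(uv,atz('wrist',uv,12,s))
Q,_=cloud(270,140,330,250)
a=np.radians(78.3);ex=np.array([np.cos(a),np.sin(a)]);ey=np.array([-ex[1],ex[0]])
X=Q[:,:2]@ex;Y=Q[:,:2]@ey
m=(Q[:,2]>60)&(Q[:,2]<115)
x0=X[m].min();y0=Y[m].min();Z=np.zeros((int((X[m].max()-x0)/3)+1,int((Y[m].max()-y0)/5)+1),int)
for q,x,y in zip(Q[m],X[m],Y[m]):
    i=int((x-x0)/3);j=int((y-y0)/5);Z[i,j]=max(Z[i,j],q[2])
print('X from',x0,'Y from',y0);print(Z)
E
python3 cl.py
```

```text
lens n 2041 [505.3 358.9  18.9] [573.4 371.7  82.2]
40 192 [509.6 360.6 570.9 363.2]
46 197 [508.2 360.6 567.5 362.6]
52 227 [506.4 360.2 569.6 362.9]
58 235 [507.5 360.5 568.7 364.1]
64 236 [509.8 360.7 566.1 366.1]
70 270 [513.6 360.8 565.1 367.7]
76 278 [519.7 360.7 559.3 369.2]
82 208 [529.3 361.3 549.6 369.5]
y = a x + b z + c [  0.    0.  352.3]
(52, 141) [ 438.  -108.6   12. ]
(375, 148) [524.4 262.7  12. ]
(58, 150) [ 449.7 -105.4   12. ]
(366, 152) [527.  251.8  12. ]
(361, 218) [606.6 236.2  12. ]
X from 250.19520790957372 Y from -545.945149801984
[[ 91  91  92  92  92   0   0   0   0   0   0   0  93  92  92  92  92]
 [ 90  91  89  89  88   0   0   0   0   0   0   0  89  91  90  90  91]
 [ 85  85  84  85  84   0   0   0   0   0   0   0  85  86  87  86  86]
 [ 81  81  80  80  80   0   0   0   0   0   0   0  81  82  82  82  82]
 [ 66  70  66  61   0   0   0   0   0   0   0   0   0  63  69  70  65]
 [ 65  68  66  63   0   0   0   0   0   0   0   0   0  64  68  70  65]
 [ 65  70  66  61   0   0   0   0   0   0   0   0   0  63  68  69  64]
 [ 66  96  97  95  94  71  68  74  74  74  74  71  97  96  95  92  65]
 [  0 102 102 100 100  75  75  75  75  75  75  76 100 100 100  99   0]
 [  0 105 105 105 103  75  76  75  75  75  75  75 105 105 104 104   0]
 [  0 105 106 106 105  74  75  75  75  75  75  75 105 106 106 106   0]
 [  0  97  96  96  96  75  76  76  75  75  75  75  96 103 104  97   0]
 [  0  94  94   0   0  73  74  75  72  69  75  74  96  97  96  97   0]
 [  0   0   0   0   0   0   0  71  72  70   0   0   0   0   0   0   0]
 [  0   0   0   0   0   0   0  71  72  70   0   0   0   0   0   0   0]
 [  0   0   0   0   0   0   0  70  72  69   0   0   0   0   0   0   0]
 [  0   0   0   0   0  81  80  81  81  81  80  80   0   0   0   0   0]
 [  0   0   0   0  80  81  81  80  81  80  81  80   0   0   0   0   0]]
```

{"fn": "send_rows", "kwargs": {
  "targets": [
    {"offset": [-0.1,4,0],"spin": 0.1},
    {"offset": [-0.2,8,0],"spin": 0.22},
    {"offset": [-0.3,12,0],"spin": 0.22},
    {"offset": [-0.4,16,0],"spin": 0.22},
    {"offset": [-0.4,19.5,-1],"spin": 0.22},
    {"offset": [-0.4,21.6,-3],"spin": 0.22},
    {"offset": [-0.4,21.6,-4],"spin": 0.22},
    {"offset": [-0.4,21.6,-4],"spin": 0.22}
  ],
  "grip": 0.6
}}

```text
time_s: 12.47
eef_pos: [538.5, 365.4, 188.2]
ee_rot: [-0.002, -0.011, 1.0, -0.001]
force: [0.2, -0.3, 0.0]
grip_width: 0.597
grip_force: 0.0
```

{"fn": "send_rows", "kwargs": {
  "targets": [
    {"offset": [0,0,0],"spin": 0},
    {"offset": [0,0,0],"spin": 0}
  ]
}}

```text
time_s: 12.63
eef_pos: [540.5, 364.1, 192.6]
ee_rot: [0.001, -0.009, 1.0, 0.0]
force: [-0.1, 0.0, 1.0]
grip_width: 0.603
grip_force: 0.0
```

```bash
python3 look.py w3.png lens_center=47 lens=12
cat > cl2.py <<'E'
from h import *
np.set_printoptions(precision=2,suppress=True,linewidth=200)
s=ctrl.sense(); d=np.load('w3.png.npy'); p=cv2.imread('pics/w3.png').astype(int)
b=(p[...,2]>p[...,0]*1.6)&(d>0)&(p[...,2]>40)
P=np.array([atd('wrist',(u,v),d[v,u],s) for v,u in zip(*np.nonzero(b))])
P=P[(abs(P[:,0]-539)<60)&(abs(P[:,1]-365)<30)&(P[:,2]>15)]
print(len(P),P.min(0),P.max(0))
for z in range(40,84,6):
    m=P[abs(P[:,2]-z)<3]; print(z,len(m),np.percentile(m,[4,96],axis=0)[:,:2].ravel() if len(m) else '')
m=P[P[:,2]>79];print('top',np.median(m,0),np.percentile(m,[5,95],axis=0))
E
python3 cl2.py
```

```text
12.6333 [540.5 364.1 192.6] [ 0.4  0.6  1.1 -0.   1.4 -1.2]
toolx ang -178.92709393753162 tooly 91.07294588251429
lens [285.1 191.1] 0.81 atz [540.7 367.4  12. ] depth pt [524.1 366.4  76.6]
711 [479.08 361.81  41.64] [568.73 392.72 279.19]
40 5 [506.37 362.88 506.51 368.11]
46 17 [479.16 362.08 506.64 368.66]
52 20 [479.1  361.85 507.56 369.14]
58 31 [507.7  361.92 509.67 369.11]
64 52 [509.53 361.99 513.7  369.97]
70 116 [513.53 362.12 568.08 370.33]
76 215 [519.41 362.34 561.7  370.32]
82 253 [529.93 362.55 551.53 370.36]
top [540.38 366.67  80.45] [[530.05 362.59  79.16]
 [551.31 370.33  81.74]]
```

{"fn": "send_rows", "kwargs": {
  "targets": [
    {"offset": [0,0.2,-4],"spin": 0},
    {"offset": [0,0.2,-7.5],"spin": 0},
    {"offset": [0,0.2,-10.5],"spin": 0},
    {"offset": [0,0.2,-12.5],"spin": 0},
    {"offset": [0,0.2,-13.5],"spin": 0},
    {"offset": [0,0.2,-13.5],"spin": 0},
    {"offset": [0,0.2,-13.5],"spin": 0}
  ]
}}

```text
time_s: 13.37
eef_pos: [540.4, 367.1, 57.6]
ee_rot: [0.001, -0.01, 1.0, 0.0]
force: [-0.2, -0.1, -0.1]
grip_width: 0.602
grip_force: 0.0
```

{"fn": "send_rows", "kwargs": {
  "targets": [
    {"offset": [0,0,0],"spin": 0},
    {"offset": [0,0,0],"spin": 0},
    {"offset": [0,0,0],"spin": 0},
    {"offset": [0,0,0],"spin": 0},
    {"offset": [0,0,0],"spin": 0},
    {"offset": [0,0,0],"spin": 0},
    {"offset": [0,0,0],"spin": 0}
  ],
  "grip": 0.02,
  "squeeze": 25
}}

```text
time_s: 13.95
eef_pos: [540.1, 367.6, 57.3]
ee_rot: [0.001, -0.01, 1.0, 0.001]
force: [-1.3, 1.4, 5.5]
grip_width: 0.095
grip_force: 29.8
```

{"fn": "send_rows", "kwargs": {
  "targets": [
    {"offset": [0,0,2],"spin": 0},
    {"offset": [0,0,5],"spin": 0},
    {"offset": [0,0,9],"spin": 0},
    {"offset": [0,0,12.5],"spin": 0},
    {"offset": [0,-1.5,14],"spin": 0},
    {"offset": [0.1,-4.5,14],"spin": -0.08},
    {"offset": [0.3,-8,14],"spin": -0.16},
    {"offset": [0.4,-11.5,14],"spin": -0.232}
  ]
}}

```text
time_s: 14.62
eef_pos: [543.3, 251.0, 196.2]
ee_rot: [-0.0, 0.107, 0.994, -0.0]
force: [0.7, -0.2, -0.5]
grip_width: 0.096
grip_force: 28.9
```

{"fn": "send_rows", "kwargs": {
  "targets": [
    {"offset": [0.1,-3,0],"spin": 0},
    {"offset": [0.2,-6,0],"spin": 0},
    {"offset": [0.3,-8,0],"spin": 0},
    {"offset": [0.3,-9.2,0],"spin": 0},
    {"offset": [0.3,-9.2,0],"spin": 0},
    {"offset": [0.3,-9.2,0],"spin": 0}
  ]
}}

```text
time_s: 15.12
eef_pos: [546.7, 160.5, 196.3]
ee_rot: [-0.0, 0.106, 0.994, 0.0]
force: [0.6, 1.1, -0.1]
grip_width: 0.102
grip_force: 28.9
```

```bash
python3 look.py w4.png lens_center=185 lens_seat=85 pad_top=121
```

```text
15.1167 [546.7 160.5 196.3] [ 0.1  0.4  1.4  0.   1.3 -1.3]
toolx ang 167.83796698743666 tooly 77.8379643074609
lens_seat [283.  211.3] 0.96 atz [547.1 161.   85. ] depth pt [514.  167.8 188.6]
pad_top [144.2 230.2] 0.86 atz [528.2  56.5 121. ] depth pt [528.4  56.1 120.3]
```

View pics/w4.png

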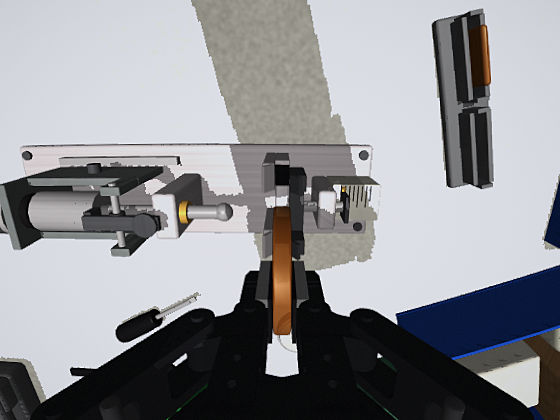

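The picture shows the lens held upright at col ~283, with the fork (col ~277) and cheek (~297) above it in the image. Checking the gap relative to the TCP with depth.

```bash
cat > cl3.py <<'E'
from h import *
np.set_printoptions(precision=1,suppress=True,linewidth=220)
s=ctrl.sense(); d=np.load('w4.png.npy'); p=cv2.imread('pics/w4.png').astype(int)
a=np.radians(77.84);ex=np.array([np.cos(a),np.sin(a)]);ey=np.array([-ex[1],ex[0]]);t=s['eef_pos'][:2]
P=np.array([atd('wrist',(u,v),d[v,u],s) for v in range(145,275) for u in range(255,320) if d[v,u]>0])
X=(P[:,:2]-t)@ex;Y=(P[:,:2]-t)@ey
m=(P[:,2]>60)&(P[:,2]<112)&(X>-25)&(X<25)
Z=np.zeros((25,16),int)
for q,x,y in zip(P[m],X[m],Y[m]):
    i=int((x+25)/2);j=int((y+60)/5)
    if 0<=j<16: Z[i,j]=max(Z[i,j],q[2])
print('Y bins from -60 step 5')
for i in range(25): print(-25+2*i,Z[i])
b=(p[...,2]>p[...,0]*1.6)&(d>0)&(p[...,2]>40)
L=np.array([atd('wrist',(u,v),d[v,u],s) for v,u in zip(*np.nonzero(b)) if 255<u<310 and v>190])
x=(L[:,:2]-t)@ex;y=(L[:,:2]-t)@ey
print('lens X',np.percentile(x,[2,50,98]),'Y',np.percentile(y,[1,99]),'Z',L[:,2].min(),L[:,2].max())
for z in range(150,225,10):
    k=abs(L[:,2]-z)<5
    if k.any(): print(z,np.percentile(x[k],[3,97]),np.percentile(y[k],[3,97]))
E
python3 cl3.py
```

```text
Y bins from -60 step 5
-25 [0 0 0 0 0 0 0 0 0 0 0 0 0 0 0 0]
-23 [0 0 0 0 0 0 0 0 0 0 0 0 0 0 0 0]
-21 [0 0 0 0 0 0 0 0 0 0 0 0 0 0 0 0]
-19 [ 0  0  0 90 90 90 91 90 63  0  0  0  0  0  0 90]
-17 [ 0  0  0 91 91 92 91 91 91  0  0  0  0  0  0 92]
-15 [ 0  0  0 89 90 91 90 92 80  0  0  0  0  0  0 90]
-13 [ 0  0  0 87 87 88 87 87 79  0  0  0  0  0  0 88]
-11 [ 0  0  0 85 85 84 85 84 79  0  0  0  0  0  0 85]
-9 [ 0  0  0  0  0  0  0  0  0  0  0  0  0  0  0 83]
-7 [0 0 0 0 0 0 0 0 0 0 0 0 0 0 0 0]
-5 [0 0 0 0 0 0 0 0 0 0 0 0 0 0 0 0]
-3 [0 0 0 0 0 0 0 0 0 0 0 0 0 0 0 0]
-1 [0 0 0 0 0 0 0 0 0 0 0 0 0 0 0 0]
1 [0 0 0 0 0 0 0 0 0 0 0 0 0 0 0 0]
3 [0 0 0 0 0 0 0 0 0 0 0 0 0 0 0 0]
5 [ 0  0  0  0  0  0  0  0  0  0  0 74 75 75 75 96]
7 [  0   0   0   0 100 100 100 100  75  75  74  75  75  75  75  99]
9 [  0   0   0   0 103 104 104 103  75  74  75  75  75  75  75 102]
11 [  0   0   0   0 106 106 106 106  75  75  75  75  75  76  74 105]
13 [  0   0   0   0 104 105 106 105  75  75  75  75  75  75  74 104]
15 [ 0  0  0  0 95 97 98 97 74 74 75 74 76 75 75 96]
17 [ 0  0  0  0 95 97 96 96 75 75 74 75 74 74 75 96]
19 [ 0  0  0  0  0  0  0  0  0  0 69 72 71  0  0  0]
21 [ 0  0  0  0  0  0  0  0  0  0  0 72 71  0  0  0]
23 [ 0  0  0  0  0  0  0  0  0  0  0 71 71  0  0  0]
lens X [-4.5 -0.3  3.7] Y [-23.7  33.7] Z 15.864252548635704 221.92752595922207
180 [-4.7  2.8] [33.1 33.8]
190 [-4.8  3.3] [31.6 33.8]
200 [-4.6  3.5] [27.1 32.1]
210 [-4.4  3.8] [-24.3  27.1]
220 [-4.3  3.7] [-16.5  16.5]
```

```bash
cat >> cl3.py <<'E'
print('----')
for lo,hi,zl,zh in [(-19,-9,79,93),(6,18,94,107)]:
    k=(X>lo)&(X<hi)&(P[:,2]>zl)&(P[:,2]<zh)
    print(np.percentile(Y[k&(Y<0)],[1,99]),np.percentile(Y[k&(Y>0)],[1,99]), np.sum(k&(Y>0)))
E
python3 cl3.py | sed -n '/----/,$p'; sed "s/w4/w2/g; s/range(145,275)/range(140,250)/; s/s=ctrl.sense()/s=dict(eef_pos=np.array([543.7,149.,231.3]),ee_rot=np.array([0,.1010,.99489,0]))/; s/range(255,320)/range(270,330)/; s/t=s\['eef_pos'\]\[:2\]/t=np.array([546.7,160.5])/; s/(X>-25)&(X<25)/(X>-25)\&(X<25)/" cl3.py > cl4.py; python3 cl4.py 2>&1 | tail -3
```

```text
----
[-42.2 -19.7] [18.1 40.4] 312
[-36.4 -22.1] [19.6 33.6] 291
    x=(L[:,:2]-t)@ex;y=(L[:,:2]-t)@ey
       ~^^^^^^
IndexError: too many indices for array: array is 1-dimensional, but 2 were indexed
```

{"fn": "send_rows", "kwargs": {
  "targets": [
    {"offset": [0.08,0,-2],"spin": 0},
    {"offset": [0.08,0,-4],"spin": 0},
    {"offset": [0.08,0,-5],"spin": 0},
    {"offset": [0.08,0,-5.7],"spin": 0},
    {"offset": [0.08,0,-6.4],"spin": 0},
    {"offset": [0.08,0,-7.1],"spin": 0},
    {"offset": [0.08,0,-7.1],"spin": 0},
    {"offset": [0.08,0,-7.1],"spin": 0}
  ]
}}

```text
time_s: 15.98
eef_pos: [547.7, 160.2, 125.5]
ee_rot: [0.0, 0.106, 0.994, 0.0]
force: [-0.0, 1.4, 0.0]
grip_width: 0.097
grip_force: 29.0
```

{"fn": "send_rows", "kwargs": {
  "targets": [
    {"offset": [0,0,-0.5],"spin": 0},
    {"offset": [0,0,-1],"spin": 0},
    {"offset": [0,0,-1.5],"spin": 0},
    {"offset": [0,0,-2],"spin": 0},
    {"offset": [0,0,-2.2],"spin": 0},
    {"offset": [0,0,-2.2],"spin": 0}
  ]
}}

```text
time_s: 16.48
eef_pos: [547.2, 160.1, 102.6]
ee_rot: [-0.001, 0.106, 0.994, -0.0]
force: [-0.4, 0.3, -0.8]
grip_width: 0.096
grip_force: 29.0
```

{"fn": "send_rows", "kwargs": {
  "targets": [
    {"offset": [0,0,-0.15],"spin": 0},
    {"offset": [0,0,-0.3],"spin": 0},
    {"offset": [0,0,-0.3],"spin": 0},
    {"offset": [0,0,-0.3],"spin": 0}
  ]
}}

```text
time_s: 16.82
eef_pos: [547.6, 160.1, 100.4]
ee_rot: [0.0, 0.106, 0.994, 0.0]
force: [0.4, 0.3, 0.1]
grip_width: 0.104
grip_force: 29.0
```

{"fn": "send_rows", "kwargs": {
  "targets": [
    {"offset": [0,0,-0.1],"spin": 0},
    {"offset": [0,0,-0.2],"spin": 0},
    {"offset": [0,0,-0.3],"spin": 0},
    {"offset": [0,0,-0.3],"spin": 0},
    {"offset": [0,0,-0.3],"spin": 0}
  ]
}}

```text
time_s: 17.23
eef_pos: [547.5, 160.1, 97.3]
ee_rot: [-0.0, 0.106, 0.994, -0.0]
force: [-0.3, 0.3, -0.1]
grip_width: 0.1
grip_force: 29.0
```

{"fn": "send_rows", "kwargs": {
  "targets": [
    {"offset": [0,0,-0.1],"spin": 0},
    {"offset": [0,0,-0.15],"spin": 0},
    {"offset": [0,0,-0.15],"spin": 0},
    {"offset": [0,0,-0.15],"spin": 0}
  ]
}}

```text
time_s: 17.57
eef_pos: [547.6, 160.1, 95.9]
ee_rot: [0.0, 0.106, 0.994, 0.0]
force: [-0.8, 0.7, 1.8]
grip_width: 0.101
grip_force: 29.2
```

{"fn": "send_rows", "kwargs": {
  "targets": [
    {"offset": [0,0,-0.1],"spin": 0},
    {"offset": [0,0,-0.1],"spin": 0},
    {"offset": [0,0,-0.1],"spin": 0}
  ]
}}

```text
time_s: 17.82
eef_pos: [547.6, 160.2, 95.8]
ee_rot: [0.0, 0.106, 0.994, 0.0]
force: [-4.0, -0.2, 9.1]
grip_width: 0.099
grip_force: 30.3
```

{"fn": "send_rows", "kwargs": {
  "targets": [
    {"offset": [0,0,0],"spin": 0},
    {"offset": [0,0,0],"spin": 0},
    {"offset": [0,0,0],"spin": 0},
    {"offset": [0,0,0],"spin": 0}
  ],
  "grip": 0.35
}}

```text
time_s: 18.15
eef_pos: [547.5, 160.1, 94.6]
ee_rot: [-0.0, 0.106, 0.994, -0.0]
force: [0.1, 0.2, 0.3]
grip_width: 0.348
grip_force: 0.0
```

{"fn": "send_rows", "kwargs": {
  "targets": [
    {"offset": [0,0,1],"spin": 0},
    {"offset": [0,0,3],"spin": 0},
    {"offset": [0,0,6],"spin": 0},
    {"offset": [0,0,9],"spin": 0},
    {"offset": [0,0,10.5],"spin": 0},
    {"offset": [0,0,10.5],"spin": 0},
    {"offset": [0,0,10.5],"spin": 0}
  ]
}}

```text
time_s: 18.73
eef_pos: [547.7, 160.2, 200.6]
ee_rot: [0.001, 0.106, 0.994, 0.0]
force: [0.4, 0.7, -0.6]
grip_width: 0.351
grip_force: 0.0
```

```bash
python3 look.py w5.png lens_center=85 lens=50 pad_top=121 lens_seat=85;  python3 - <<'E'
from h import *
s,p,d=shot('side','side5.png'); 
a=cv2.imread('pics/w5.png');b=cv2.imread('pics/side5.png')
c=np.zeros((600,800,3),np.uint8); c[:420,:560]=a; c[:400,560:]=cv2.resize(b[140:240,225:285],(240,400),interpolation=cv2.INTER_CUBIC)
cv2.imwrite('pics/m5.png',c)
E
```

```text
18.7333 [547.7 160.2 200.6] [ 0.1  0.4  1.4  0.   1.3 -1.3]
toolx ang 167.86390384892428 tooly 77.86394357718393
lens [282.7 197.2] 0.71 atz [546.7 160.9  50. ] depth pt [529.2 164.5 114.1]
pad_top [146.2 225.5] 0.91 atz [527.2  56.8 121. ] depth pt [527.3  56.5 120.5]
lens_seat [281.4 207.5] 0.61 atz [546.  159.8  85. ] depth pt [536.2 162.  116.8]
```

View pics/m5.png

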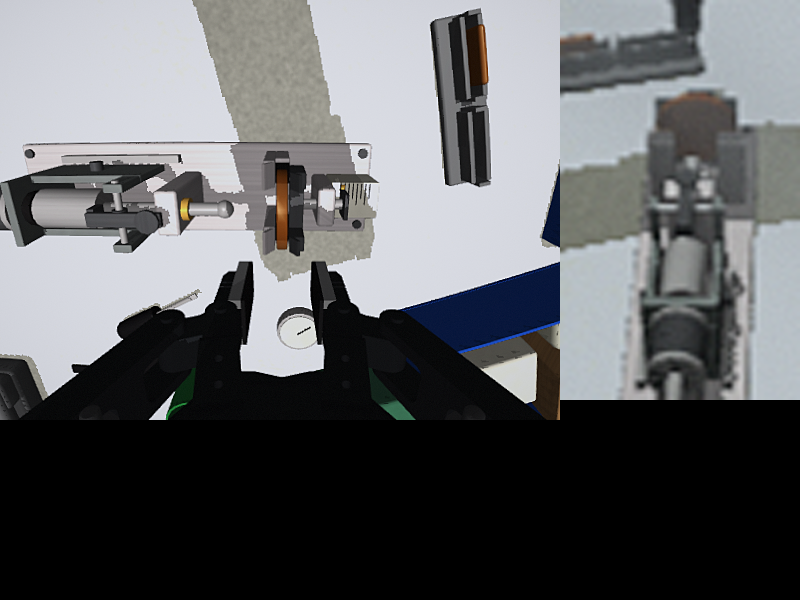

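The lens stands upright between fork and anvil at col ~283, and the pad is at (146,225). Moving over the pad with the fingers shut.

{"fn": "send_rows", "kwargs": {
  "targets": [
    {"offset": [-0.8,-3.8,0],"spin": 0},
    {"offset": [-1.5,-7.2,0],"spin": 0},
    {"offset": [-2.1,-10.3,0],"spin": 0},
    {"offset": [-2.1,-10.3,-2],"spin": 0},
    {"offset": [-2.1,-10.3,-4],"spin": 0},
    {"offset": [-2.1,-10.3,-5.5],"spin": 0},
    {"offset": [-2.1,-10.3,-6.6],"spin": 0},
    {"offset": [-2.1,-10.3,-6.6],"spin": 0}
  ],
  "grip": 0
}}

```text
time_s: 19.7
eef_pos: [525.3, 57.1, 131.4]
ee_rot: [-0.002, 0.106, 0.994, 0.0]
force: [0.4, 0.1, 0.1]
grip_width: -0.003
grip_force: 0.0
```

{"fn": "send_rows", "kwargs": {
  "targets": [
    {"offset": [0,0,-0.3],"spin": 0},
    {"offset": [0,0,-0.6],"spin": 0},
    {"offset": [0,0,-0.8],"spin": 0},
    {"offset": [0,0,-0.8],"spin": 0},
    {"offset": [0,0,-0.8],"spin": 0}
  ]
}}

```text
time_s: 20.12
eef_pos: [526.7, 57.1, 126.1]
ee_rot: [0.0, 0.106, 0.994, -0.0]
force: [0.3, -1.0, -0.1]
grip_width: 0.001
grip_force: 0.0
```

{"fn": "send_rows", "kwargs": {
  "targets": [
    {"offset": [0,0,-0.15],"spin": 0},
    {"offset": [0,0,-0.3],"spin": 0},
    {"offset": [0,0,-0.45],"spin": 0},
    {"offset": [0,0,-0.6],"spin": 0},
    {"offset": [0,0,-0.6],"spin": 0}
  ]
}}

```text
time_s: 20.53
eef_pos: [526.7, 57.2, 120.8]
ee_rot: [0.0, 0.106, 0.994, -0.0]
force: [-3.8, 0.1, 10.3]
grip_width: -0.002
grip_force: 5.0
```

{"fn": "send_rows", "kwargs": {
  "targets": [
    {"offset": [0,0,-0.1],"spin": 0},
    {"offset": [0,0,-0.2],"spin": 0},
    {"offset": [0,0,-0.3],"spin": 0},
    {"offset": [0,0,-0.3],"spin": 0},
    {"offset": [0,0,-0.3],"spin": 0}
  ]
}}

```text
time_s: 20.95
eef_pos: [526.9, 57.7, 119.0]
ee_rot: [0.001, 0.106, 0.994, 0.0]
force: [-5.9, 3.4, 19.5]
grip_width: 0.002
grip_force: 9.9
```

Run:
```python
from h import *
s=ctrl.sense();print(s['force'],s['eef_pos'],s['wrist_torque'])
shot('wrist','w6.png');shot('top','top6.png')
a=cv2.imread('pics/w6.png');b=cv2.imread('pics/top6.png')
c=np.zeros((600,800,3),np.uint8); c[:420,:560]=a; c[420:600,:440]=cv2.resize(b[220:280,180:327],(440,180),interpolation=cv2.INTER_CUBIC)
cv2.imwrite('pics/m6.png',c)
```

```text
[-5.94863048  3.39677609 19.52297274] [526.94570238  57.72978425 118.96701393] [0.59211798 1.20033498 0.0020477 ]
```

View pics/m6.png

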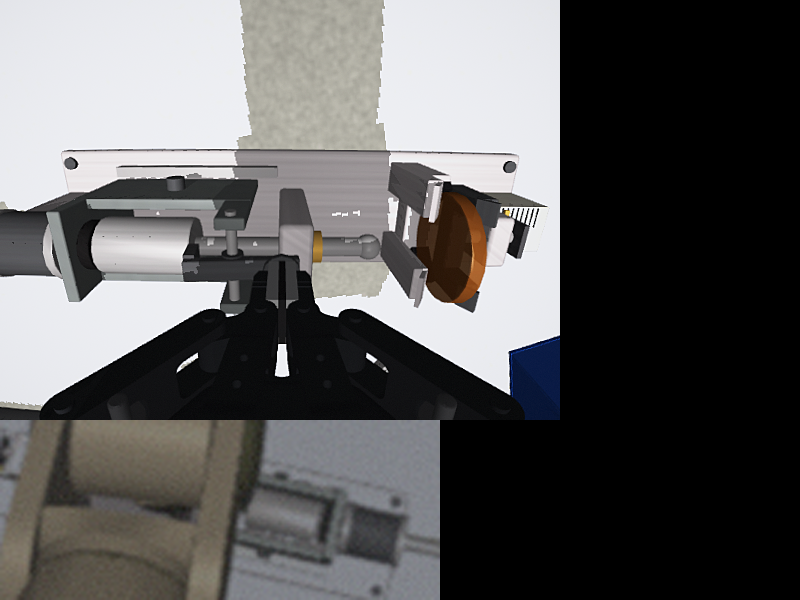

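The picture shows the striker still cocked and the lens upright. The fingers' rear edge is bearing too near the lever's pivot. I'll lift, shift 8 mm towards the lens and press there.

{"fn": "send_rows", "kwargs": {
  "targets": [
    {"offset": [0,0,0.4],"spin": 0},
    {"offset": [0,0,0.7],"spin": 0},
    {"offset": [0.1,0.4,0.7],"spin": 0},
    {"offset": [0.17,0.8,0.7],"spin": 0},
    {"offset": [0.17,0.8,0.5],"spin": 0},
    {"offset": [0.17,0.8,0.3],"spin": 0},
    {"offset": [0.17,0.8,0.3],"spin": 0},
    {"offset": [0.17,0.8,0.3],"spin": 0}
  ]
}}

```text
time_s: 21.72
eef_pos: [528.2, 65.2, 119.6]
ee_rot: [-0.0, 0.106, 0.994, 0.0]
force: [0.1, -0.1, 1.1]
grip_width: -0.001
grip_force: 0.2
```

{"fn": "send_rows", "kwargs": {
  "targets": [
    {"offset": [0,0,-0.1],"spin": 0},
    {"offset": [0,0,-0.2],"spin": 0},
    {"offset": [0,0,-0.3],"spin": 0},
    {"offset": [0,0,-0.3],"spin": 0},
    {"offset": [0,0,-0.3],"spin": 0}
  ]
}}

```text
time_s: 22.13
eef_pos: [528.4, 65.4, 118.1]
ee_rot: [0.001, 0.106, 0.994, 0.0]
force: [-5.3, 2.3, 14.2]
grip_width: -0.003
grip_force: 6.9
```

{"fn": "send_rows", "kwargs": {
  "targets": [
    {"offset": [0,0,-0.1],"spin": 0},
    {"offset": [0,0,-0.1],"spin": 0},
    {"offset": [0,0,-0.1],"spin": 0}
  ]
}}

```text
time_s: 22.38
eef_pos: [528.5, 65.6, 117.1]
ee_rot: [0.001, 0.106, 0.994, 0.0]
force: [-3.0, 4.7, 12.2]
grip_width: 0.001
grip_force: 6.4
```

{"fn": "send_rows", "kwargs": {
  "targets": [
    {"offset": [0,0,-0.1],"spin": 0},
    {"offset": [0,0,-0.2],"spin": 0},
    {"offset": [0,0,-0.2],"spin": 0}
  ]
}}

```text
time_s: 22.63
eef_pos: [528.6, 65.4, 114.2]
ee_rot: [0.001, 0.106, 0.994, 0.0]
force: [1.5, 3.6, 3.8]
grip_width: 0.004
grip_force: 2.0
```

The force dropped, so it probably fired. Lifting clear and checking.

{"fn": "send_rows", "kwargs": {
  "targets": [
    {"offset": [0,0,2],"spin": 0},
    {"offset": [-0.5,0,5],"spin": 0},
    {"offset": [-1,0,8],"spin": 0},
    {"offset": [-1,0,9],"spin": 0},
    {"offset": [-1,0,9],"spin": 0},
    {"offset": [-1,0,9],"spin": 0}
  ]
}}

```text
time_s: 23.13
eef_pos: [518.1, 65.0, 203.0]
ee_rot: [-0.0, 0.106, 0.994, -0.0]
force: [-0.6, 0.1, -0.2]
grip_width: -0.001
grip_force: 0.0
```

```bash
python3 look.py w7.png lens_center=85 pad_top=121 lens_seat=85; python3 -c "
import cv2
a=cv2.imread('pics/w7.png');cv2.imwrite('pics/m7.png',cv2.resize(a[90:330,0:560],(800,343)))"
```

```text
23.1333 [518.1  65.  203. ] [-0.1  0.3  1.5 -0.   1.3 -1.5]
toolx ang 167.85564027922098 tooly 77.85564878800461
lens_center [396.  220.7] 0.57 atz [550.6 162.7  85. ] depth pt [544.7 158.5  98.5]
pad_top [275.9 230.3] 0.95 atz [523.1  58.8 121. ] depth pt [525.5  58.2 114.8]
lens_seat [ 33.9 213.1] 0.67 atz [ 473.7 -161.2   85. ] depth pt [ 473.2 -157.4   89. ]
lens_seat [393.3 218.8] 0.58 atz [548.3 160.5  85. ] depth pt [546.1 158.9  90.1]
```

View pics/m7.png

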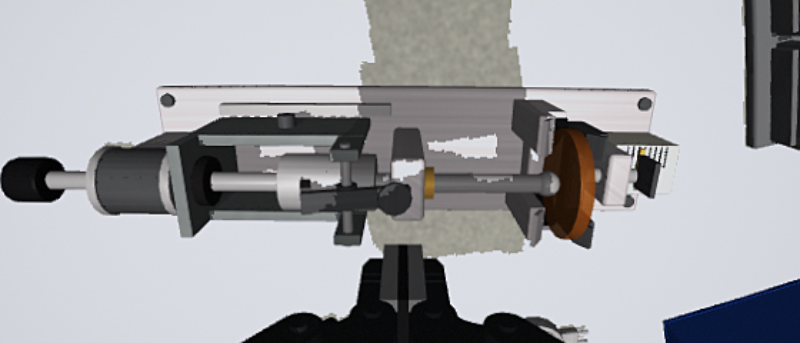

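The striker has fired and rests on the lens. Comparing the drag pointer before and after.

```bash
python3 -c "
import cv2,numpy as np
a=cv2.imread('pics/w5.png')[160:235,305:395];b=cv2.imread('pics/w7.png')[165:245,405:485]
f=lambda x:cv2.resize(x,(400,400),interpolation=cv2.INTER_CUBIC)
cv2.imwrite('pics/m8.png',np.hstack([f(a),f(b)]))"
```

```text
(no output)
```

View pics/m8.png

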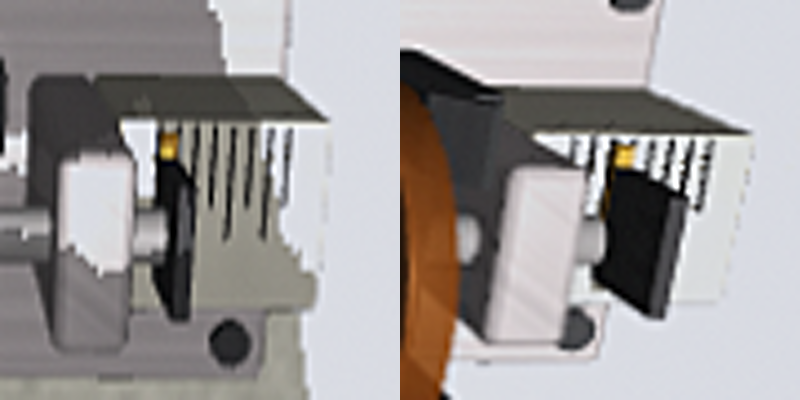

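The left crop (before) shows the yellow tip ahead of every graduation, at about (168,145). In the right crop (after) it has passed two graduations, at about (622,155), so the blow drove the pointer. The robot touches nothing, so I'm handing in.

```bash
python3 -c "
from rig import ctrl
print(ctrl.finish_job())"
```

```text
the job is handed in; nothing more can be done
None
```

The job is handed in: the striker was drawn until the sear caught, the lens was stood in the cradle (9 N measured), and the trip was pressed (about 20 N at most) so the striker fired and drove the drag pointer past about two scale marks; the hand-in call returned no verdict.

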